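Pin the coupling link of two model-village boards

TASK

Couple the two model-village boards: swing the flat steel link fully home into the yoke, then take the steel pin from its wooden block and pass it down through the upper ear, the link's eye and the lower ear until its collar rests on the yoke, and let go. Feel for the hole and never press hard; leave the little house, the truck and the jar where they are.

Things in the scene. Friction and masses are not known exactly. Their poses are not given: they have to be found in the camera images.
- boards: two butted grey boards, 260 x 320 x 25 mm, fixed; origin under the centre. At y +80 mm stands the yoke: two level steel ears 44 x 60 x 6 mm, one 14 mm round pin hole in the centre of each; lower ear 20 to 26, upper ear 38 to 44 mm above the boards' top; upright web on the board +x side, open to -x, where the link enters. Home, the link points along board +y; it opens to -x.
- link (a joint): swing of the flat steel link about its upright pivot, rad: 0 = home against its end stop, inside the yoke; grows to 1.2 as it swings open (counter-clockwise from above). Stiff (0.15 N m), stays where left; may be leaned on at the stop. 30 mm wide, 6 mm thick, underside 29 mm above the boards' top, reaches 194 mm from the pivot. The pin passes only if the link is within about 0.015 rad of home.
- link_post (a point): centre of the top of the upright round post on the link (diameter 14 mm, 40 mm tall, dark steel), 75 mm from the pivot, 75 mm above the boards' top: pinch or push it to swing the link
- pivot (a point): the link's pivot axis at the level of the boards' top (board x 0, y -80 mm)
- bracket (a point): middle of the yoke's bracket plate, level with the boards' top (board x 0, y +80 mm). The yoke is bolted somewhere along the bracket's slot: its pin hole lies above this point in board x, but up to 14 mm either way along board y; its place is not measured and must be felt for (or seen). It does not shift under light forces; pressing the pin with over 40 N would spoil it.
- pin: loose 90 g steel pin standing in the block; origin at the centre of its tip, z along it to the head. Shank 12 mm in diameter, 38 mm long, tip tapering to 9.6 mm over the last 4 mm; collar 24 mm in diameter, 38 to 42 mm; square head 18 x 18 mm, 42 to 78 mm, sides along its x and y. Home in the yoke its collar rests on the upper ear, its tip 6 mm above the boards' top.
- block: fixed wooden block 70 x 70 x 45 mm with a 14 mm hole through its middle holding the pin, collar on the block's top; origin at the centre of the underside
- house: loose little red house, 45 x 55 mm, 55 mm tall, on the boards' far side; origin under its centre; leave alone
- truck: loose toy truck 22 x 50 mm, 28 mm tall, on the boards' near corner; origin under its centre; leave alone
- jar: loose jar, diameter 68 mm, 75 mm tall, on the table; origin under its centre; leave alone
- eye (a point): centre of the link's eye at the link's upper face, 160 mm from the pivot and 35 mm above the boards' top: a slot 15 mm wide and 44 mm long, long way along the link, so that it covers every place of the yoke's hole when the link is home. Hidden between the ears then.
Not all that is in view belongs to the job. Of the things that look like the pin, the middle-sized one is meant.

How it is judged (in metres and radians):
On the way, in this order (a step that is already met when the one before it is completed fails the run):
1. the link is swung home into the yoke (value of joint link below 0.015 rad), for 0.2 s.
2. the pin is down through both ears and the eye (z of pin in the frame of bracket below 0.012 m and horizontal distance between pin and bracket below 0.02 m and angle between pin's own z axis and vertical below 0.15 rad), for 0.2 s.
At the end, for the whole second after the job is handed in: the pin stands upright (within 0.12 rad) through both ears and the link's eye, at rest, its collar within 3 mm of the upper ear (tip 2 to 9 mm above the boards' top and within 20 mm of the bracket's middle), the link within 0.03 rad of home (z of pin in the frame of bracket between 0.002 and 0.009 m and horizontal distance between pin and bracket below 0.02 m and angle between pin's own z axis and vertical below 0.12 rad and value of joint link below 0.03 rad and linear speed of pin below 0.02 m/s); the robot touches nothing.
It fails at once if the pin is pressed against the yoke, link or boards with more than 40 N (contact force between pin and boards above 40 N).
It fails at once if the house, truck or jar is moved more than 20 mm (distance of any of house, truck, jar from where it was at the start of the episode above 0.02 m).
It also fails if it takes over 72 s, if anything falls off the work surface, if the arm or the gripper's body presses on something with over 40 N, if the wrist force passes 120 N, or if a joint passes its speed limit or range.

ROBOT

A 6-joint arm with a two-finger parallel gripper is mounted at the origin on the work surface. World frame = base frame: x ahead of the robot, y to its left, z up, the work surface at z = 0. Lengths are in mm, angles in rad, forces in N, time in s.
With the tool pointing down it reaches from about 325 to 775 mm from the base axis. Payload 9.3 kg.
Tool frame: the origin (TCP) lies at the very end of the fingers, on their centre line; the grasp point (between the pads) lies 19 mm behind it (r.grasp_offset is the distance from the TCP to the grasp point, in mm); z points along the fingers, y is the line along which they close (so a half turn about z gives the same grasp; the last joint's range is limited). The gripper opens to 85 mm and grips with 20 to 120 N. Pads are 22 mm wide; open, the fingers measure 114 mm over their backs; the gripper's body (76 mm by 85 mm) begins 54 mm behind the grasp point. The pads swing forward as they close: fully open they stand 13 mm farther back than shut.
Start: joints at [-1.302, 0.259, 0.021, 1.334, 0, 1.418], TCP at [225.165, -501.794, 231.279] pointing down, gripper open.
Joint ranges: [-3.04, 3.04], [-0.91, 1.82], [-1.04, 1.36], [-1.92, 1.95], [-1.52, 1.45], [-3.14, 3.14]. Speed limits (rad/s): [2.22, 2.22, 2.79, 3.14, 3.14, 3.14].

INTERFACE

Orientations are given as a unit quaternion [x, y, z, w].
In Python, from workcell import r, viewer gives the robot as it stands.
- The arm moves only by the shell command python3 -m jog 'ROWS'. ROWS is text: rows parted by semicolons, each of 5 numbers parted by spaces: the shift along the tool's x, y, z in m, then the turn about the tool's z in degrees, then the finger opening in m, from 0 to 0.0854. A call has 1 to 10 rows; each row shifts and turns the commanded pose from where the row before left it, along the tool's axes as they then stand; what a row does not reach is not made up. A row lasts 1/8 s, in which the tool goes at most 62.5 mm and 10.7 degrees, less where a joint would pass 70% of its speed; a pose out of reach is approached as far as the arm can. A call with a gripper value outside its range is refused whole. The fingers move at their own pace and stop on an object; the grip force is fixed at half the most. Time passes only in rows, so rows that do not move let the fingers close. It gives the time, the measured TCP pose, the force, the opening and the grip force at its end, in the units of the state.
- r.sense(): the state, without advancing time (a new reading comes with each control period).
- viewer.snapshot(name): name is "side" or "top"; returns a dict with "img" (384x512x3 uint8, blue, green, red), "camera_matrix" (3x3 intrinsics, pixels), "camera_from_world" (4x4, takes a point from world to camera coordinates). Camera axes: x right, y down, z forward; pixel columns grow to the right and rows downward; lengths in mm; the calibration is good to about 2 mm. A picture is of the moment at which its call begins. There is no depth.
- r.finish_job(): hands the job in; it is judged then, once.
Trained networks look in the newest picture that a camera, given by its name, has taken for a name from the list of things; names that differ only in an ending like _2 or _b are one class to them, and where a whole thing is asked for, a point or a joint stands for the part that bears it (a point fixed in the world has none). Each returns a list of dicts, best first, with "conf" (0 to 1); they miss things now and then, are a little off and sometimes report something else, mostly with a low value. They report only what shows in the picture. A call takes as long as a camera call. They do not tell look-alikes from the thing itself.
- viewer.find_in(camera, name): "extent" ([left, top, right, bottom] in pixels, round what is visible of it).
- viewer.masks_of(camera, name): "pixels" (384x512 bool, what is visible of it) and "extent" ([left, top, right, bottom] in pixels, round what is visible of it).
- viewer.place_of(camera, name): "xy" ([column, row] in pixels: a listed point, or the origin of a listed thing).
The state is a dict: "clock": time; "joints": joint angles; "dq": joint speeds; "effort": joint torques, N m; "ee_pos": TCP position; "tool_rot": TCP orientation; "contact_force": force on the tool from outside, world axes, zero at the start; "moment": the same for the moment, N m; "width": opening from 0.0 (shut) to 1.0 (fully open); "grip_force": force on a finger pad.
Only numpy, scipy, OpenCV 4.12 (cv2) and the standard library are available. Lean on these libraries where they do the work, as an engineer would, in place of code of your own. Each camera call takes 0.05 s, during which the arm holds its last target. There are 200 camera calls.

## Working session

There is one attempt and no reset: what is moved stays moved. The work goes in short steps, Python scripts to look and compute and a shell command to move; the robot and the scene stay as the last step left them, time stands still between calls to the robot, and variables do not carry over. Pictures are saved under pics/ and viewed, at most 10 in all, crops included, and the job is handed in when it is done.

```bash
ls; mkdir -p pics; cat > h.py <<'E'
import numpy as np, cv2
from workcell import r, viewer
def snap(n): return viewer.snapshot(n)
def ray(s,px):
    K=np.array(s["camera_matrix"]);T=np.array(s["camera_from_world"])
    d=T[:3,:3].T@np.linalg.inv(K)@np.array([px[0],px[1],1.]); c=-T[:3,:3].T@T[:3,3]
    return c,d/np.linalg.norm(d)
def atz(s,px,z):
    c,d=ray(s,px); return c+d*(z-c[2])/d[2]
def tri(s1,p1,s2,p2):
    c1,d1=ray(s1,p1);c2,d2=ray(s2,p2)
    t=np.linalg.lstsq(np.c_[d1,-d2],c2-c1,rcond=None)[0]
    a=c1+d1*t[0];b=c2+d2*t[1]; return (a+b)/2,np.linalg.norm(a-b)
def proj(s,p):
    K=np.array(s["camera_matrix"]);T=np.array(s["camera_from_world"])
    q=K@(T[:3,:3]@np.array(p,float)+T[:3,3]); return q[:2]/q[2]
E
python3 - <<'E'
from h import *
np.set_printoptions(precision=1,suppress=True)
S={n:snap(n) for n in("side","top")}
for n in S: cv2.imwrite(f"pics/{n}0.png",S[n]["img"])
for n in S:
    print(n,"cam",ray(S[n],(256,192)))
    for k in("boards","link_post","pivot","bracket","pin","block","house","truck","jar","eye"):
        print(k,[(np.round(d["xy"],1).tolist(),round(d["conf"],2)) for d in viewer.place_of(n,k)][:4])
st=r.sense();print(st["tool_rot"],st["clock"])
E
```

```text
pics
side cam (array([ 359., -879.,  734.]), array([ 0.2,  0.8, -0.6]))
boards [([274.2, 211.5], 0.76)]
link_post [([254.5, 191.3], 0.75), ([218.8, 154.5], 0.28)]
pivot [([278.5, 225.7], 0.97)]
bracket [([264.3, 191.7], 0.91)]
pin [([274.7, 340.5], 0.83), ([316.4, 316.9], 0.7), ([265.2, 311.9], 0.58)]
block [([277.5, 343.5], 0.9)]
house [([304.4, 203.1], 0.69)]
truck [([228.8, 182.5], 0.58)]
jar [([220.3, 152.8], 0.57)]
eye [([227.0, 193.2], 0.62)]
top cam (array([ 453.1,   -0.5, 1547.5]), array([ 0.1, -0. , -1. ]))
boards [([241.1, 174.2], 0.69)]
link_post [([247.9, 189.2], 0.62)]
pivot [([268.9, 171.3], 0.55)]
bracket [([214.5, 171.2], 0.73)]
pin [([349.6, 167.8], 0.61), ([362.5, 198.5], 0.5), ([336.9, 196.8], 0.37)]
block [([361.7, 197.3], 0.64)]
house [([241.1, 143.8], 0.61)]
truck [([201.8, 207.6], 0.44)]
jar [([137.9, 201.9], 0.65), ([239.0, 141.6], 0.25)]
eye [([227.5, 210.5], 0.81)]
[ 1.   0.2 -0.  -0. ] 1.1
```

View pics.

```bash
python3 - <<'E'
import cv2,numpy as np
a=cv2.imread("pics/side0.png");b=cv2.imread("pics/top0.png")
a1=cv2.resize(a[130:370,190:350],None,fx=2.4,fy=2.4,interpolation=cv2.INTER_CUBIC)
b1=cv2.resize(b[110:240,110:400],(400,int(130*400/290)),interpolation=cv2.INTER_CUBIC)
o=np.zeros((600,800,3),np.uint8);o[:576,:384]=a1;o[:b1.shape[0],400:]=b1
b2=cv2.resize(b[140:220,310:390],(400,400),interpolation=cv2.INTER_CUBIC);o[190:590,400:]=b2
cv2.imwrite("pics/c1.png",o)
E
```

```text
(no output)
```

View pics/c1.png

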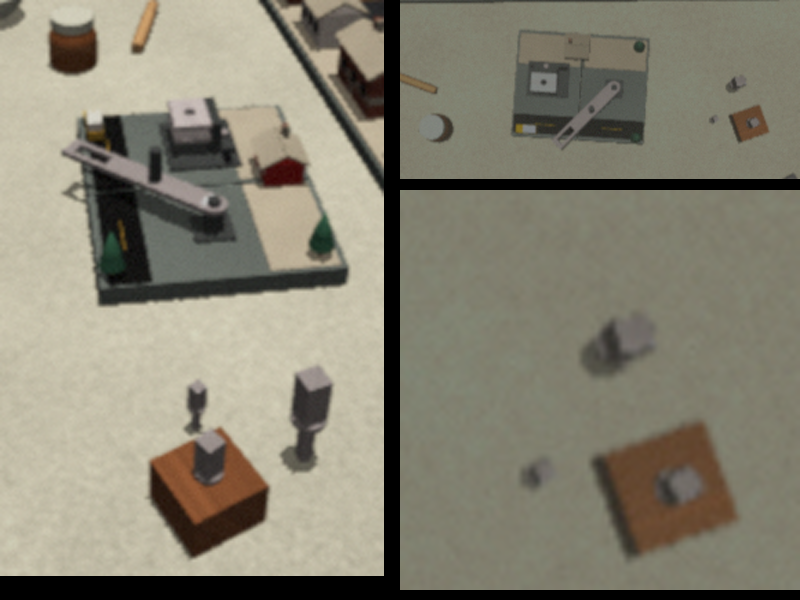

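View pics/side0.png

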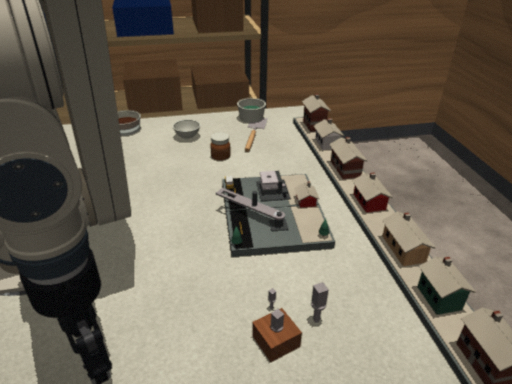

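```bash
python3 - <<'E'
from h import *
np.set_printoptions(precision=1,suppress=True)
S={n:snap(n) for n in("side","top")}
P={"side":dict(boards=(274.2,211.5),link_post=(254.5,191.3),pivot=(278.5,225.7),bracket=(264.3,191.7),pin=(274.7,340.5),block=(277.5,343.5),house=(304.4,203.1),truck=(228.8,182.5),jar=(220.3,152.8),eye=(227,193.2)),
"top":dict(boards=(241.1,174.2),link_post=(247.9,189.2),pivot=(268.9,171.3),bracket=(214.5,171.2),pin=(362.5,198.5),block=(361.7,197.3),house=(241.1,143.8),truck=(201.8,207.6),jar=(137.9,201.9),eye=(227.5,210.5))}
Z=dict(boards=0,link_post=100,pivot=25,bracket=25,pin=7,block=0,house=25,truck=25,jar=0,eye=60)
for k in Z:
    t,e=tri(S["side"],P["side"][k],S["top"],P["top"][k])
    print(k,atz(S["side"],P["side"][k],Z[k]),atz(S["top"],P["top"][k],Z[k]),"tri",t,e)
for k,nm in (("link","link_post"),("pin","pin"),("block","block"),("house","house")):
  for n in S:
    m=viewer.masks_of(n,nm)
    print(n,nm,[(np.round(d["extent"]),round(d["conf"],2)) for d in m[:3]])
    if nm=="block":
        c,_=cv2.findContours(m[0]["pixels"].astype(np.uint8),0,2);c=max(c,key=cv2.contourArea)
        print(cv2.minAreaRect(c))
# crops for corners / hole
a=S["side"]["img"];b=S["top"]["img"]
o=np.zeros((600,800,3),np.uint8)
o[:300,:400]=cv2.resize(a[165:210,245:305],(400,300),interpolation=cv2.INTER_CUBIC)
o[:300,400:]=cv2.resize(a[300:360,245:325],(400,300),interpolation=cv2.INTER_CUBIC)
o[300:,:400]=cv2.resize(b[150:195,195:255],(400,300),interpolation=cv2.INTER_CUBIC)
o[300:,400:]=cv2.resize(b[180:216,340:388],(400,300),interpolation=cv2.INTER_CUBIC)
cv2.imwrite("pics/c2.png",o)
E
```

```text
boards [619.5  54.    0. ] [610.5  44.2   0. ] tri [613.   43.3   8.6] 6.860718975344943
link_post [555.2  20.3 100. ] [552.2  20.2 100. ] tri [553.6  20.  100.3] 2.8676203376896026
pivot [606.8 -38.9  25. ] [616.6 -49.6  25. ] tri [610.  -48.2  32.6] 11.618633734814308
bracket [605.6 119.2  25. ] [619.1 132.3  25. ] tri [614.9 134.2  14.2] 10.890031212764955
pin [ 515.4 -364.2    7. ] [ 522.4 -365.     7. ] tri [ 518.9 -364.4    6.7] 7.008399312240227
block [ 520.6 -367.2    0. ] [ 526.8 -364.     0. ] tri [ 524.3 -364.5   -4.3] 5.501285919760962
house [702.3  43.1  25. ] [710.5  42.4  25. ] tri [706.6  43.4  24.7] 8.01508760834776
truck [513.2 186.4  25. ] [497.9 175.3  25. ] tri [504.4 173.3  34.2] 13.635432647519412
jar [519.6 411.3   0. ] [520.7 393.9   0. ] tri [518.7 391.2  11.3] 3.0064570244823705
eye [492.4  82.6  60. ] [486.4  87.9  60. ] tri [489.8  87.6  56.7] 6.5409224945527376
side link_post [(array([220., 188., 283., 223.]), 0.87)]
top link_post [(array([220., 170., 271., 214.]), 0.81), (array([349., 184., 377., 213.]), 0.58)]
side pin [(array([312., 283., 327., 319.]), 0.82), (array([271., 309., 285., 333.]), 0.74), (array([267., 292., 277., 309.]), 0.44)]
top pin [(array([360., 193., 370., 201.]), 0.48)]
side block [(array([252., 312., 304., 365.]), 0.91)]
((276.8152770996094, 333.8280029296875), (46.129425048828125, 45.96980667114258), 61.38954162597656)
top block [(array([352., 184., 375., 213.]), 0.63)]
((362.15838623046875, 198.94345092773438), (21.390993118286133, 23.341745376586914), 70.34617614746094)
side house [(array([298., 182., 324., 206.]), 0.79)]
top house [(array([229., 133., 252., 152.]), 0.51), (array([359., 195., 369., 200.]), 0.22)]
```

View pics/c2.png

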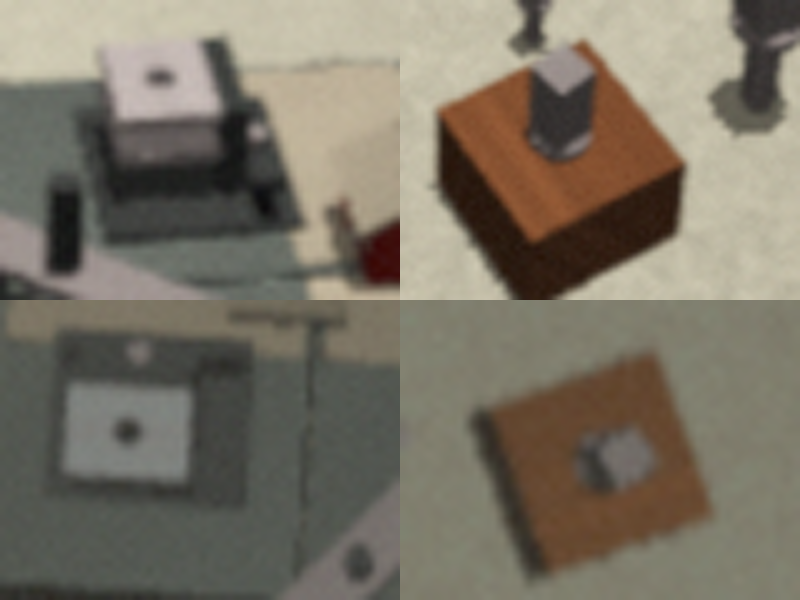

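```bash
python3 - <<'E'
from h import *
np.set_printoptions(precision=2,suppress=True)
S={n:snap(n) for n in("side","top")}
def both(nm,a,b,z): print(nm,atz(S["side"],a,z),atz(S["top"],b,z),tri(S["side"],a,S["top"],b))
both("hole",(268.6,176.15),(213.65,169.25),69)
both("head",(277.2,313.6),(366.8,198.2),85)
f=lambda x,y:(245+(x-400)/5-.4,300+y/5-.4)
c=[atz(S["side"],f(*p),45) for p in((440,107),(585,40),(685,163),(535,243))]
print("block",np.array(c),np.mean(c,0),[np.degrees(np.arctan2(*(c[(i+1)%4]-c[i])[1::-1])) for i in range(4)])
h=[atz(S["side"],f(*p),85) for p in((532,70),(573,45),(596,72),(550,97))]
print("head",[np.degrees(np.arctan2(*(h[(i+1)%4]-h[i])[1::-1])) for i in range(4)],[np.linalg.norm(h[(i+1)%4]-h[i]) for i in range(4)])
g=lambda x,y:(340+(x-400)/8.333-.44,180+(y-300)/8.333-.44)
c=[atz(S["top"],g(*p),45) for p in((490,410),(655,352),(712,515),(548,572))]
print("block",np.array(c),np.mean(c,0),[np.degrees(np.arctan2(*(c[(i+1)%4]-c[i])[1::-1])) for i in range(4)])
st=r.sense();print(st["tool_rot"],st["contact_force"],st["width"],st["clock"],r.grasp_offset)
# board outline via mask
for n in S:
    m=viewer.masks_of(n,"boards")
    if m:
        k,_=cv2.findContours(m[0]["pixels"].astype(np.uint8),0,2);k=cv2.convexHull(max(k,key=cv2.contourArea))
        q=cv2.approxPolyDP(k,5,True)[:,0];print(n,[atz(S[n],p+0.,25)[:2] for p in q])
E
```

```text
hole [619.85 130.73  69.  ] [620.69 131.17  69.  ] (array([620.37, 131.27,  68.63]), np.float64(0.7354328544437672))
head [ 517.74 -362.6    85.  ] [ 519.65 -360.37   85.  ] (array([ 519.05, -360.8 ,   82.63]), np.float64(1.449537853592284))
block [[ 475.81 -338.69   45.  ]
 [ 540.03 -317.81   45.  ]
 [ 562.11 -383.38   45.  ]
 [ 497.5  -406.22   45.  ]] [ 518.86 -361.52   45.  ] [np.float64(18.00654255618161), np.float64(-71.39079667757385), np.float64(-160.53730087955273), np.float64(107.80789155557346)]
head [np.float64(25.010548680542804), np.float64(-69.84932941841002), np.float64(-158.4616842697207), np.float64(104.70566996162619)] [np.float64(19.968760120655705), np.float64(15.119676281257236), np.float64(21.232162734317495), np.float64(14.005305363030606)]
block [[ 540.09 -316.47   45.  ]
 [ 562.28 -382.49   45.  ]
 [ 497.47 -403.16   45.  ]
 [ 475.81 -337.69   45.  ]] [ 518.91 -359.95   45.  ] [np.float64(-71.41964740909907), np.float64(-162.31590204592968), np.float64(108.30897046399534), np.float64(18.273238779316927)]
[ 0.98  0.21 -0.   -0.  ] [-0.18 -0.14  0.26] 0.9988479745166297 1.7 18.700000000000003
side [array([752.37, 187.24]), array([ 721.27, -145.76]), array([ 471.83, -131.14]), array([468.64, 139.7 ]), array([497.59, 197.78]), array([648.24, 225.43])]
top [array([752.29, 193.6 ]), array([ 728.25, -122.23]), array([ 479.82, -101.25]), array([469.07,  98.4 ]), array([503.67, 207.83])]
```

```bash
cat >> h.py <<'E'
def pose():
    st=r.sense();x,y,z,w=st["tool_rot"]
    from scipy.spatial.transform import Rotation as R
    M=R.from_quat([x,y,z,w]).as_matrix();return st,M
def go(x,y,z,yaw=None):
    st,M=pose();d=M.T@(np.array([x,y,z])-st["ee_pos"]);yw=np.degrees(np.arctan2(M[1,0],M[0,0]))
    print("tool shift mm",np.round(d,1),"turn",None if yaw is None else round(yw-yaw,1),"yaw",round(yw,2),"tilt z",np.round(M[:,2],3))
E
python3 -c "
from h import *
go(514,7,231,108)"
```

```text
tool shift mm [ 4.718e+02 -3.460e+02  3.000e-01] turn -83.8 yaw 24.17 tilt z [ 0. -0. -1.]
```

```bash
python3 -m jog '.0393 -.0288 0 0 0;.0393 -.0288 0 0 0;.0393 -.0288 0 0 0;.0393 -.0288 0 0 0;.0393 -.0288 0 0 0;.0393 -.0288 0 0 0;.0393 -.0288 0 0 0;.0393 -.0288 0 0 0;.0393 -.0288 0 0 0;.0393 -.0288 0 0 0'; python3 -m jog '.0393 -.0288 0 0 0;.0393 -.0288 0 0 0;0 0 0 -10.5 0;0 0 0 -10.5 0;0 0 0 -10.5 0;0 0 0 -10.5 0;0 0 0 -10.5 0;0 0 0 -10.5 0;0 0 0 -10.5 0;0 0 0 -10.3 0'; python3 -c "
from h import *
go(514,7,72,108)"
```

```text
clock: 3.05
ee_pos: [466.5, -76.6, 231.5]
tool_rot: [0.978, 0.209, 0.0, 0.0]
contact_force: [1.2, -1.5, 0.0]
width: 0.004
grip_force: 0.0
clock: 4.3
ee_pos: [514.0, 6.6, 231.3]
tool_rot: [0.586, 0.811, 0.0, 0.0]
contact_force: [-0.2, -0.2, 0.8]
width: -0.0
grip_force: 0.0
tool shift mm [  0.4   0.2 159.3] turn 0.3 yaw 108.31 tilt z [ 0.  0. -1.]
```

```bash
python3 -m jog '0 0 .04 0 0;0 0 .04 0 0;0 0 .04 0 0;0 0 .039 0 0;0 0 0 0 0;0 .01 0 0 0;0 .01 0 0 0;.0026 .0113 0 0 0;.0026 .0113 0 0 0;0 0 0 0 0'; python3 -c "
from h import *
for n in('side','top'):
  s=snap(n);print(viewer.place_of(n,'link_post')[:1])
  st=r.sense();p=st['ee_pos'];print(proj(s,p))"
```

```text
clock: 5.55
ee_pos: [554.1, 25.2, 72.4]
tool_rot: [0.588, 0.809, 0.0, 0.001]
contact_force: [-0.1, -0.5, -0.8]
width: 0.001
grip_force: 0.0
[{'xy': [258.2, 185.8], 'conf': 0.73}]
[253.34215493 199.13484113]
[{'xy': [266.4, 175.8], 'conf': 0.27}]
[246.68034896 189.60430214]
```

```bash
python3 -m jog '.0004 .0105 0 0 0;.0004 .0105 0 0 0;-.002 .008 0 0 0;-.002 .008 0 0 0;0 0 0 0 0'; python3 - <<'E'
from h import *
s=snap('side');print([ (d['xy'],d['conf'],atz(s,d['xy'],100)) for d in viewer.place_of('side','link_post')[:2]])
o=cv2.resize(s['img'][150:240,205:325],(800,600),interpolation=cv2.INTER_CUBIC);cv2.imwrite('pics/c3.png',o)
E
```

```text
clock: 6.38
ee_pos: [590.2, 32.9, 72.2]
tool_rot: [0.588, 0.809, 0.0, 0.001]
contact_force: [0.2, -0.1, -0.2]
width: 0.005
grip_force: 0.0
[([274.7, 182.4], 0.73, array([616.40895424,  50.54951501, 100.        ]))]
```

View pics/c3.png

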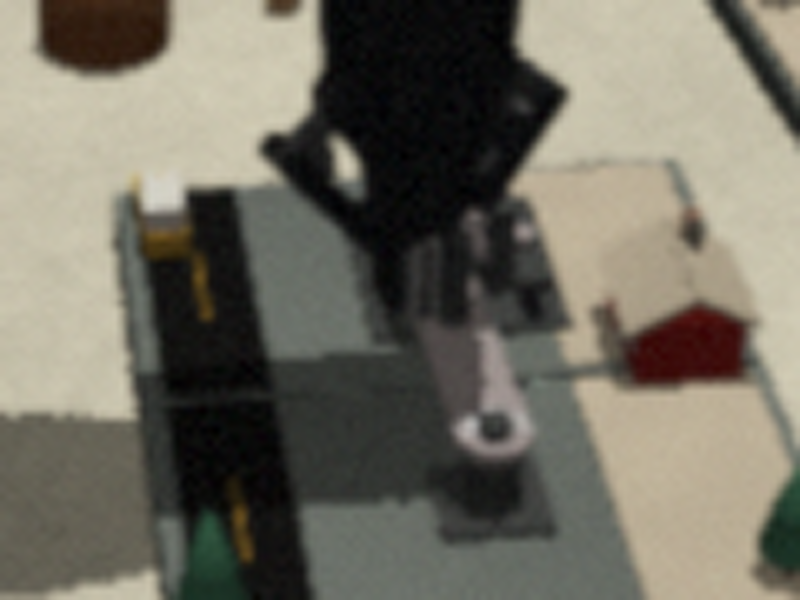

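The picture shows the link nearly aligned with the yoke (post at about side px 275,182), finger on its -x side. Push on until the stop is felt.

```bash
python3 -m jog '-.0008 .003 0 0 0;0 0 0 0 0'; python3 -m jog '-.0008 .003 0 0 0;0 0 0 0 0';python3 -m jog '-.0005 .002 0 0 0;0 0 0 0 0'
```

```text
clock: 6.72
ee_pos: [592.2, 33.1, 72.4]
tool_rot: [0.588, 0.809, 0.0, 0.0]
contact_force: [-0.1, -1.2, -0.6]
width: -0.004
grip_force: 0.3
clock: 6.98
ee_pos: [594.3, 33.2, 72.2]
tool_rot: [0.588, 0.809, -0.001, -0.001]
contact_force: [-6.9, -1.5, 3.4]
width: 0.001
grip_force: 3.2
clock: 7.22
ee_pos: [594.5, 33.3, 72.1]
tool_rot: [0.588, 0.809, -0.002, -0.002]
contact_force: [-14.4, -2.4, 9.0]
width: -0.003
grip_force: 7.6
```

```bash
python3 -m jog '0 -.012 0 0 0;0 -.005 -.01 0 0;0 0 -.05 0 0;0 0 -.05 0 .045;0 0 0 0 .045'; python3 - <<'E'
from h import *
go(519,-361,183,108.3)
s=snap('side')
print([(d['xy'],d['conf'],atz(s,d['xy'],100)) for d in viewer.place_of('side','link_post')[:1]])
E
```

```text
clock: 7.85
ee_pos: [583.2, 28.1, 187.2]
tool_rot: [0.588, 0.809, 0.002, 0.004]
contact_force: [-0.5, -0.5, -0.9]
width: 0.424
grip_force: 0.0
tool shift mm [-350.3 -181.1    3.9] turn -0.3 yaw 107.96 tilt z [ 0.009 -0.001 -1.   ]
[([273.4, 182.1], 0.59, array([613.37025426,  52.62703276, 100.        ]))]
```

```bash
python3 -m jog '-.0438 -.0226 0 0 .045;-.0438 -.0226 0 0 .045;-.0438 -.0226 0 0 .045;-.0438 -.0226 0 0 .045;-.0438 -.0226 0 0 .045;-.0438 -.0226 0 0 .045;-.0438 -.0226 0 0 .045;-.0438 -.0226 0 0 .045;0 0 .03 0 .045;0 0 0 0 .045'; python3 - <<'E'
from h import *
go(519,-361,54,108.3)
s=snap('side')
a=s['img'];cv2.imwrite('pics/c4.png',cv2.resize(a[240:370,220:380],(738,600),interpolation=cv2.INTER_CUBIC))
E
```

```text
clock: 9.2
ee_pos: [515.6, -360.2, 148.9]
tool_rot: [0.588, 0.809, 0.0, -0.003]
contact_force: [0.2, 0.6, -0.4]
width: 0.524
grip_force: 0.0
tool shift mm [-2.3  3.2 94.9] turn -0.4 yaw 107.9 tilt z [-0.005  0.004 -1.   ]
```

View pics/c4.png

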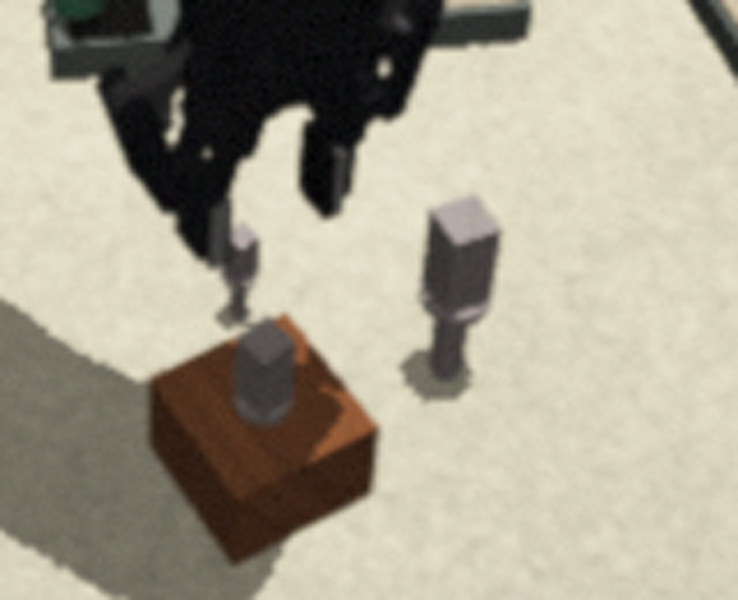

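Three look-alikes: small pin (side px 272,297), tall pin (318,297), the one in the block (277,322); the block's pin is middle-sized and stands in the block, so it is the one. The fingers hang above it, aligned.

```bash
python3 -m jog '-.0023 .0032 .02 -.4 .045;0 0 .025 0 .045;0 0 .025 0 .045;0 0 .015 0 .045;0 0 .01 0 .045;0 0 0 0 .045'; python3 -m jog '0 0 0 0 .02;0 0 0 0 .01;0 0 0 0 .01;0 0 0 0 .01'; python3 -c "
from h import *
go(519,-361,54,108.3)"
```

```text
clock: 10.0
ee_pos: [521.0, -361.8, 57.2]
tool_rot: [0.585, 0.811, 0.0, -0.0]
contact_force: [0.4, 0.2, 0.2]
width: 0.527
grip_force: 0.0
clock: 10.5
ee_pos: [521.3, -362.3, 58.3]
tool_rot: [0.585, 0.811, -0.0, 0.001]
contact_force: [-1.0, 0.1, 5.8]
width: 0.204
grip_force: 58.7
tool shift mm [ 2.  -1.8  4.3] turn 0.1 yaw 108.36 tilt z [ 0.001 -0.001 -1.   ]
```

```bash
python3 -m jog '0 0 -.005 0 .01;0 0 -.015 0 .01;0 0 -.03 0 .01;0 0 -.04 0 .01;0 0 -.03 0 .01;0 0 0 0 .01'; python3 - <<'E'
from h import *
go(620.4,131,178,108.3)
S={n:snap(n) for n in('side','top')}
for n in S: print(n,[(np.round(d['xy'],1),round(d['conf'],2)) for d in viewer.place_of(n,'pin')[:3]])
st=r.sense();print(proj(S['side'],st['ee_pos']-[0,0,51]))
E
```

```text
clock: 11.25
ee_pos: [521.9, -362.7, 180.7]
tool_rot: [0.585, 0.811, -0.0, 0.003]
contact_force: [0.0, -0.8, -1.8]
width: 0.206
grip_force: 58.6
tool shift mm [437.5 249.1   1.4] turn 0.1 yaw 108.37 tilt z [ 0.004 -0.003 -1.   ]
side [(array([317.3, 319. ]), 0.96), (array([277.4, 296.5]), 0.72), (array([269.9, 308.5]), 0.64)]
top [(array([334.9, 191.1]), 0.51), (array([349.7, 169.4]), 0.39), (array([369.8, 197.5]), 0.36)]
[279.44055371 298.38749238]
```

```bash
python3 -m jog '.0435 .0249 0 0 .01;.0435 .0249 0 0 .01;.0435 .0249 0 0 .01;.0435 .0249 0 0 .01;.0435 .0249 0 0 .01;.0435 .0249 0 0 .01;.0435 .0249 0 0 .01;.0435 .0249 0 0 .01;.0435 .0249 0 0 .01;.0435 .0249 0 0 .01'; python3 -m jog '0 0 .02 0 .01;0 0 .015 0 .01;0 0 0 0 .01';python3 - <<'E'
from h import *
go(620.4,131,125,108.3)
S={n:snap(n) for n in('side','top')}
o=cv2.resize(S['side']['img'][140:200,230:310],(800,600),interpolation=cv2.INTER_CUBIC)
cv2.imwrite('pics/c5.png',o)
print(proj(S['side'],[620.4,131,69]),proj(S['side'],r.sense()['ee_pos']-[0,0,51.3]),[d['xy'] for d in viewer.place_of('side','pin')[:3]])
E
```

```text
clock: 12.7
ee_pos: [619.9, 130.9, 176.1]
tool_rot: [0.585, 0.811, -0.001, -0.001]
contact_force: [1.3, -0.5, -0.2]
width: 0.205
grip_force: 58.7
clock: 13.08
ee_pos: [619.3, 128.7, 140.4]
tool_rot: [0.585, 0.811, -0.001, -0.001]
contact_force: [0.5, -0.9, -1.3]
width: 0.203
grip_force: 58.8
tool shift mm [ 1.8  1.9 15.4] turn 0.0 yaw 108.33 tilt z [-0.004 -0.    -1.   ]
[268.76636392 176.0796219 ] [269.12587933 169.92152116] [[315.8, 319.6], [270.6, 311.9], [267.4, 167.7]]
```

View pics/c5.png

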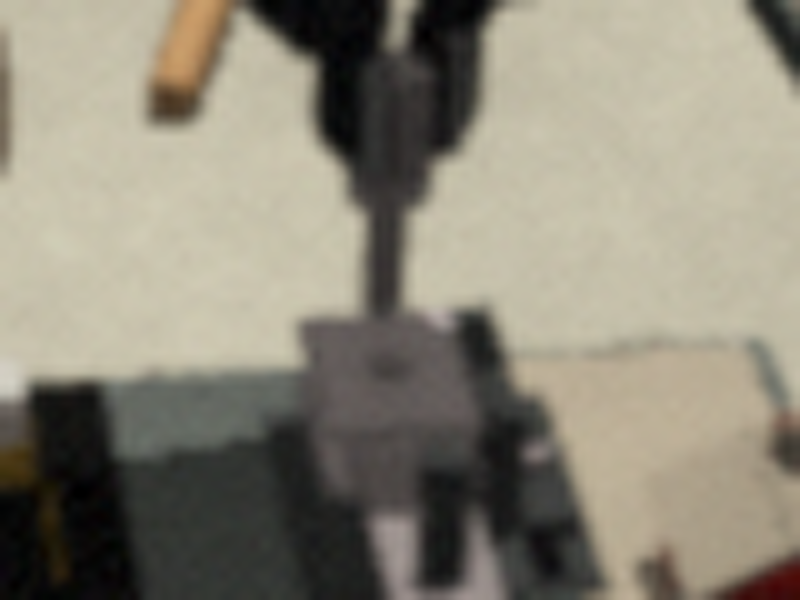

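```bash
python3 - <<'E'
from h import *
np.set_printoptions(precision=1,suppress=True)
S={n:snap(n) for n in('side','top')}
s=S['side']
print(atz(s,(267.8,170.0),89.1),atz(s,(268.1,176.1),69))
# shank axis and hole in side image (subpixel, dark profile)
g=cv2.cvtColor(s['img'],6).astype(float)
for row in (162,164,166,168,170,171): 
    x=np.arange(258,280);w=np.clip(150-g[row,258:280],0,None);print(row,(x*w).sum()/w.sum())
w=g[173:180,263:275].astype(int);print(w)
E
```

```text
[617.3 132.   89.1] [618.5 131.3  69. ]
162 268.6
164 268.56962025316454
166 268.4267515923567
168 268.40410958904107
170 268.54368932038835
171 272.6454352441614
[[96 94 95 90 92 91 94 95 95 96 99 98]
 [93 95 95 93 92 86 88 92 94 95 92 90]
 [92 93 92 87 79 79 80 85 91 92 93 90]
 [95 94 91 86 79 68 68 77 84 93 95 93]
 [95 92 90 84 75 70 69 73 86 94 95 94]
 [91 95 95 88 90 84 84 86 93 96 97 94]
 [92 94 92 93 90 91 89 89 93 94 95 92]]
```

```bash
python3 -m jog '.0004 0 .008 0 .01;0 0 .007 0 .01;0 0 0 0 .01'; python3 -m jog '0 0 .003 0 .01;0 0 .003 0 .01;0 0 0 0 .01'; python3 -m jog '0 0 .0025 0 .01;0 0 .0025 0 .01;0 0 0 0 .01'
```

```text
clock: 13.7
ee_pos: [619.6, 129.6, 126.4]
tool_rot: [0.585, 0.811, -0.0, -0.001]
contact_force: [0.3, -0.3, -1.0]
width: 0.202
grip_force: 58.8
clock: 14.08
ee_pos: [620.0, 129.7, 121.1]
tool_rot: [0.585, 0.811, -0.0, -0.0]
contact_force: [0.1, -0.5, -1.7]
width: 0.208
grip_force: 58.8
clock: 14.45
ee_pos: [620.3, 129.6, 116.1]
tool_rot: [0.585, 0.811, 0.0, 0.0]
contact_force: [1.3, -0.2, -2.1]
width: 0.206
grip_force: 58.7
```

```bash
for i in 1; do :; done; python3 -m jog '0 0 .002 0 .01;0 0 .002 0 .01;0 0 0 0 .01'; python3 -m jog '0 0 .002 0 .01;0 0 .002 0 .01;0 0 0 0 .01'
```

```text
clock: 14.82
ee_pos: [620.4, 129.6, 112.2]
tool_rot: [0.585, 0.811, 0.0, 0.0]
contact_force: [2.0, -0.1, -2.1]
width: 0.205
grip_force: 58.6
clock: 15.2
ee_pos: [620.3, 129.6, 108.2]
tool_rot: [0.585, 0.811, 0.0, 0.0]
contact_force: [4.1, -1.0, -1.7]
width: 0.198
grip_force: 58.6
```

```bash
python3 -m jog '-.0003 .0008 .001 0 .01;0 0 .002 0 .01;0 0 0 0 .01'; python3 -m jog '0 0 .002 0 .01;0 0 .002 0 .01;0 0 0 0 .01'
```

```text
clock: 15.58
ee_pos: [620.6, 129.7, 104.9]
tool_rot: [0.585, 0.811, -0.0, -0.0]
contact_force: [1.4, -0.2, -2.1]
width: 0.206
grip_force: 58.8
clock: 15.95
ee_pos: [620.7, 129.7, 101.0]
tool_rot: [0.585, 0.811, -0.0, -0.0]
contact_force: [-0.2, -0.3, -0.9]
width: 0.2
grip_force: 58.8
```

```bash
python3 -m jog '0 0 .003 0 .01;0 0 .003 0 .01;0 0 0 0 .01'; python3 -m jog '0 0 .003 0 .01;0 0 .003 0 .01;0 0 0 0 .01';  python3 -m jog '0 0 .002 0 .01;0 0 .002 0 .01;0 0 0 0 .01'
```

```text
clock: 16.32
ee_pos: [620.8, 129.6, 94.9]
tool_rot: [0.585, 0.811, -0.0, -0.0]
contact_force: [0.4, -0.3, -0.9]
width: 0.204
grip_force: 58.8
clock: 16.7
ee_pos: [620.8, 129.6, 88.9]
tool_rot: [0.585, 0.811, -0.0, -0.0]
contact_force: [0.3, -0.4, -1.3]
width: 0.202
grip_force: 58.8
clock: 17.08
ee_pos: [620.9, 129.6, 85.1]
tool_rot: [0.585, 0.811, -0.0, -0.0]
contact_force: [0.4, 0.4, 0.3]
width: 0.207
grip_force: 58.8
```

```bash
python3 -m jog '0 0 .0015 0 .01;0 0 0 0 .01'; python3 -m jog '0 0 .001 0 .01;0 0 0 0 .01'
```

```text
clock: 17.32
ee_pos: [620.9, 129.6, 83.7]
tool_rot: [0.585, 0.811, -0.0, -0.0]
contact_force: [0.0, -0.1, -0.7]
width: 0.206
grip_force: 58.8
clock: 17.58
ee_pos: [620.9, 129.6, 82.7]
tool_rot: [0.585, 0.811, -0.0, -0.0]
contact_force: [0.3, -0.5, -1.5]
width: 0.208
grip_force: 58.8
```

```bash
python3 -m jog '0 0 .001 0 .01;0 0 0 0 .01'; python3 -m jog '0 0 0 0 .025;0 0 0 0 .04;0 0 0 0 .04;0 0 -.01 0 .04;0 0 -.03 0 .04;0 0 -.05 0 .04;0 0 -.05 0 .04;0 0 0 0 .04'; python3 - <<'E'
from h import *
s=snap('side');st=r.sense();print(st['ee_pos'],st['contact_force'])
o=cv2.resize(s['img'][140:215,220:320],(800,600),interpolation=cv2.INTER_CUBIC);cv2.imwrite('pics/c6.png',o)
print(proj(s,[620.7,131,105+4]))
E
```

```text
clock: 17.82
ee_pos: [621.1, 129.7, 82.3]
tool_rot: [0.585, 0.811, 0.0, 0.0]
contact_force: [-1.6, -0.5, 4.8]
width: 0.206
grip_force: 59.2
clock: 18.82
ee_pos: [622.5, 129.8, 226.9]
tool_rot: [0.585, 0.811, 0.003, 0.003]
contact_force: [0.7, -0.7, -0.8]
width: 0.467
grip_force: 0.0
[621.68732089 129.70788558 224.20512429] [ 0.34146337  0.26070957 -1.34800223]
[269.26713624 163.98121127]
```

View pics/c6.png

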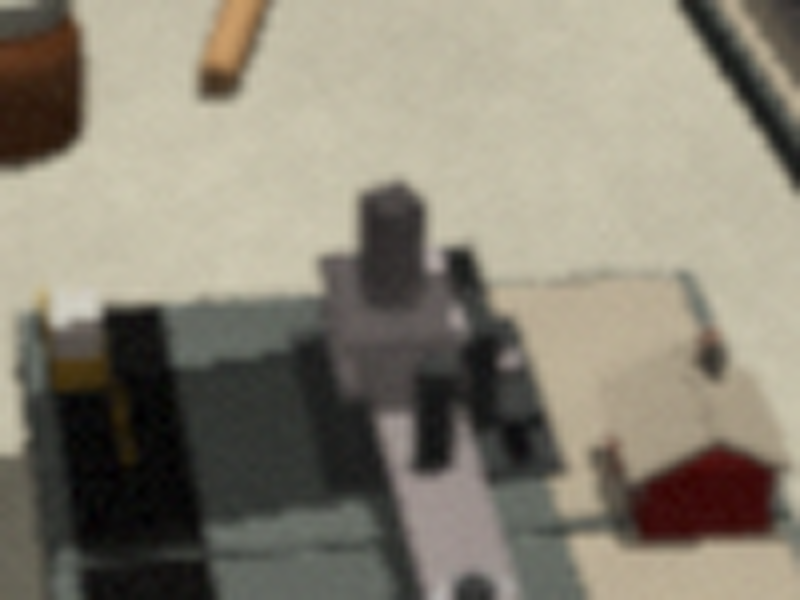

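The pin stands upright with its collar on the upper ear (head at side px about 269,164, as predicted). The link is home, the house and truck have not moved, and the gripper is clear.

```bash
python3 -c "
from workcell import r
print(r.finish_job())"
```

```text
the job is handed in; nothing more can be done
None
```

I swung the link home against its stop, passed the pin down through both ears and the eye until its collar sat on the yoke, let go, and handed the job in at about 19 s; no verdict came back.

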